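# Put the seat-bolt spanner back in its cutout tray

### The arm

A 6-joint arm with a two-finger parallel gripper is mounted at the origin on the work surface. World frame = base frame: x ahead of the robot, y to its left, z up, the work surface at z = 0. Lengths are in mm, angles in rad, forces in N, time in s.
With the tool pointing down it reaches from about 350 to 775 mm from the base axis. Payload 7.3 kg.
Tool frame: the origin (TCP) lies on the mounting face of the last link; the fingertips stand 178 mm ahead of it and the grasp point (between the pads) lies 159 mm ahead of it; z points along the fingers, y is the line along which they close (so a half turn about z gives the same grasp; the last joint's range is limited). The gripper opens to 92 mm and grips with 3 to 60 N. Pads are 19 mm wide; open, the fingers measure 130 mm over their backs; the gripper's body (75 mm by 190 mm) begins 47 mm behind the grasp point.
Start: joints at [1.133, 0.342, 1.524, -0, 1.275, -0.146], TCP at [151.008, 502.816, 404.741] pointing down, gripper open.
Joint ranges: [-2.53, 2.53], [-0.77, 2.02], [0.04, 2.7], [-1, 4.14], [0.28, 2.66], [-3.11, 3.11]. Speed limits (rad/s): [2.57, 2.57, 3.14, 3.14, 3.14, 3.14].

### API

Orientations are given as [roll, pitch, yaw] about the fixed x, y, z axes, in that order (R = Rz(yaw) Ry(pitch) Rx(roll)).
In Python, from plant import bot, order, capture gives the robot as it stands (bot), with the cameras as plain functions and the job (order).
- The arm moves only by the shell command python3 shift.py 'ROWS'. ROWS is a JSON list of rows, 1 to 5 of them, each of 5 numbers: the finger opening in mm, then dx, dy, dz in mm, then a turn about the tool's z in rad; each row is the pose to reach, as a shift and turn from the pose commanded when the command began, along the tool's axes at that moment; what a row does not reach only later rows make up. A row lasts 1/8 s, in which the tool goes at most 62.5 mm and 0.188 rad, less where a joint would pass 70% of its speed; a pose out of reach is approached as far as the arm can. The fingers move at their own pace and stop on an object; the grip force is fixed at half the most. Time passes only in rows, so rows that do not move let the fingers close. It prints the time, the measured TCP pose, the force, the opening and the grip force at its end. Input that does not fit is refused with a message, and nothing moves.
- bot.get_obs(): the state, without advancing time (a new reading comes with each control period).
- capture(name): name is "scene" or "top" or "wrist"; returns a dict with "color" (384x512x3 uint8, red, green, blue), "K" (3x3 intrinsics, pixels), "R" (3x3) and "t" (3): a world point X has camera coordinates R X + t. Camera axes: x right, y down, z forward; pixel columns grow to the right and rows downward; lengths in mm; the calibration is good to about 2 mm. A picture is of the moment at which its call begins. There is no depth.
- order.close_job(): hands the job in; it is judged then, once.
The state is a dict: "time": time; "joint_positions": joint angles; "dq": joint speeds; "tau": joint torques, N m; "tool_pos": TCP position; "tcp_rot": TCP orientation; "contact_force": force on the tool from outside, world axes, zero at the start; "moment": the same for the moment, N m; "grip_width": finger opening in mm; "finger_force": force on a finger pad.
Only numpy, scipy, OpenCV 4.12 (cv2) and the standard library are available. Lean on these libraries where they do the work, as an engineer would, in place of code of your own. Each camera call takes 0.05 s, during which the arm holds its last target. There are 200 camera calls.

### The job

Lift the offset spanner out of its blue stand, lay it flat on the black rubber mat and let go of it. Then take it up again and press it fully home in the cutout of the grey tray, past the spring catches, the way round and face up that matches the cutout. Leave everything else where it stands.

Things in the scene. Friction and masses are not known exactly. Their poses are not given: they have to be found in the camera images.
- spanner: Loose L-shaped spanner, 0.2-0.4 kg, 18 mm thick, at the start upright in the stand. Handle 160 x 20 mm (lower 105 mm red, rest steel), head at one side of its top end. Origin: middle of the handle's foot end. z: along the handle to the head end; y: to the side the head sticks out; x: square to the flat faces, out of the face with a white 12 mm dot on the handle. Mass centre near y 6, z 90 mm.
- spanner_mid (a point): The middle of the spanner's handle: on its axis, 80 mm from the foot end, at half its thickness; the axes are those of the spanner.
- spanner_head (a point): Centre of the spanner's steel head, 40 x 40 x 18 mm with a square hole: at y 30, z 140 mm of the spanner (head y 10 to 50, z 120 to 160; handle y -10 to 10). The L is mirrored when laid on its dotted face, so it fits the cutout only with the dot on top.
- stand: Fixed blue block, 60 x 64 mm (its x, y), 40 mm high. Upright slot in its middle, open at the top, 20.5 x 22.5 mm, floor at 5 mm: it holds the lowest 35 mm of the spanner with about 1.2 mm play a side. Origin: centre of the underside. Axes parallel to the spanner's at the start.
- mat: Fixed black rubber mat, 150 x 200 mm (its x, y), 3 mm thick, on the shelf. Origin: centre of the underside.
- tray: Fixed grey tray, 120 x 210 mm (its x, y), top 16 mm and yellow cutout floor 4 mm above the shelf. Origin: centre of the underside. Cutout: the spanner's outline with 2.5 mm play all round; the handle lies along the tray's y, foot end to -y, head end to +y, head sticking out to +x, dotted face up and 6 mm proud of the tray.
- tray_seat (a point): Where spanner_mid lies when the spanner is fully home: 13 mm above the shelf, at x -20, y 0 mm of the tray, axes as the tray's. Here a finger bay on each side of the handle, 36 mm long along it, is open down to the cutout floor, 27 mm out from the cutout's edge (on the -x side through the tray's edge).
- tray_catch (a point): The two spring catches nearer the foot end lie either side of this point (x -20, y -45 mm of the tray), two more either side of x -20, y 27 mm. Sloping steel leaves, up to 3.5 mm into the cutout: they hold the spanner up 3 to 5 mm off the floor; some 5 to 15 N presses it past them.
- bucket: Loose red plastic coin bucket, round, 110 mm across the rim, 95 mm high; leave alone. Origin: centre of the underside.
- strobe: Loose white strobe housing, 75 x 95 mm (its x, y), 67 mm high; leave alone. Origin: centre of the underside.
- bracket: Loose steel angle bracket, 45 x 60 mm foot, 49 mm high; leave alone. Origin: centre of the foot's underside.
- bolt: Loose aluminium seat bolt standing on its 26 mm hexagon head, 55 mm high; leave alone. Origin: centre of the underside.

How it is judged (in metres and radians):
On the way:
1. the spanner lies flat on the mat, let go of (height (world z) of spanner_mid below 0.017 m and angle between spanner's own z axis and vertical between 1.47 and 1.67 rad and angle between the x axis of spanner and the z axis of mat, either way round below 0.1 rad and horizontal distance between spanner_mid and mat below 0.1 m and contact force between spanner and mat above 0.5 N and contact force between the fingers and spanner below 0.1 N), for 0.2 s.
At the end, for the whole second after the job is handed in: The spanner lies at rest in the tray's cutout, let go of, dotted face up and level within 0.04 rad, its middle within 2 mm of full depth and 5 mm sideways of the seat, in line with the cutout within 0.06 rad (z of spanner_mid in the frame of tray_seat between -0.002 and 0.002 m and horizontal distance between spanner_mid and tray_seat below 0.005 m and angle between the z axis of spanner and the y axis of tray, either way round below 0.06 rad and angle between spanner's own x axis and vertical below 0.04 rad and linear speed of spanner below 0.01 m/s and contact force between the fingers and spanner below 0.1 N); the robot touches nothing.
It fails at once if the coin bucket was moved over 20 mm (distance of bucket from where it was at the start of the episode above 0.02 m).
It fails at once if the strobe housing was moved over 20 mm (distance of strobe from where it was at the start of the episode above 0.02 m).
It fails at once if the bracket was moved over 20 mm (distance of bracket from where it was at the start of the episode above 0.02 m).
It fails at once if the bolt was moved over 20 mm (distance of bolt from where it was at the start of the episode above 0.02 m).
It also fails if it takes over 54 s, if anything falls off the work surface, if the arm or the gripper's body presses on something with over 40 N, if the wrist force passes 120 N, or if a joint passes its speed limit or range.

## Working session

There is one attempt and no reset: what is moved stays moved. The work goes in short steps, Python scripts to look and compute and a shell command to move; the robot and the scene stay as the last step left them, time stands still between calls to the robot, and variables do not carry over. Pictures are saved under pics/ and viewed, at most 14 in all, crops included, and the job is handed in when it is done.

```bash
ls; mkdir -p pics; python3 - <<'E'
from plant import bot, order, capture
import cv2,numpy as np
o=bot.get_obs();print({k:np.round(v,3) for k,v in o.items()})
for n in("scene","top"):
    c=capture(n);cv2.imwrite(f"pics/{n}0.png",c["color"][:,:,::-1]);np.savez(f"{n}0.npz",**c)
    print(n,c["K"].round(1).tolist(),c["R"].round(3).tolist(),c["t"].round(1).tolist())
E
```

```text
pics
plant.py
shift.py
{'time': np.float64(0.0), 'joint_positions': array([ 1.133,  0.343,  1.525, -0.   ,  1.275, -0.146]), 'dq': array([-0.   , -0.001,  0.001, -0.   , -0.001, -0.   ]), 'tau': array([ -0.   , -43.125, -24.422,   0.072,   0.056,  -0.   ]), 'tool_pos': array([150.927, 502.683, 404.046]), 'tcp_rot': array([-3.14, -0.  ,  2.85]), 'contact_force': array([-1.073,  0.022, -0.316]), 'moment': array([0.028, 0.02 , 0.026]), 'finger_force': np.float64(0.0), 'grip_width': np.float64(91.952)}
scene [[408.1, 0.0, 255.3], [0.0, 408.1, 190.1], [0.0, 0.0, 1.0]] [[-0.642, 0.767, -0.012], [0.498, 0.405, -0.767], [-0.584, -0.498, -0.641]] [377.1, -194.9, 1361.0]
top [[401.8, 0.0, 254.8], [0.0, 401.8, 193.4], [0.0, 0.0, 1.0]] [[0.029, -1.0, 0.007], [-0.999, -0.029, -0.038], [0.039, -0.006, -0.999]] [-29.6, 600.0, 1210.4]
```

View pics/scene0.png

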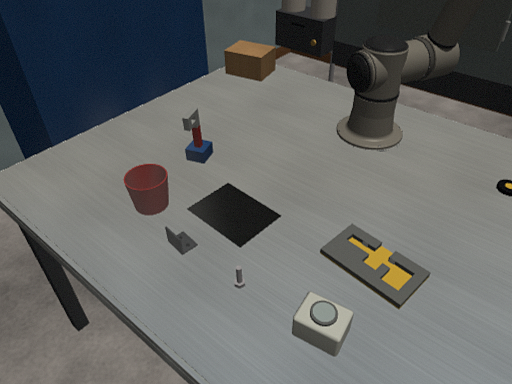

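View pics/top0.png

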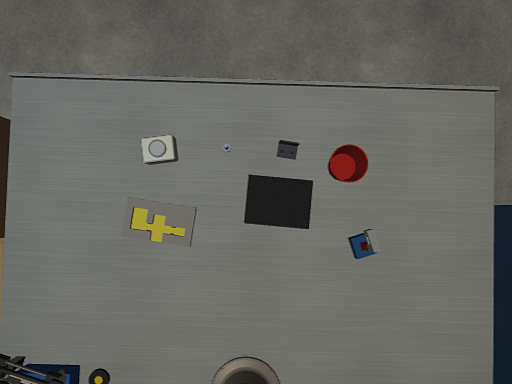

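The scene view shows the spanner upright in the blue stand (198,150), with the mat at (235,213) and the tray at (375,262). In the top view the stand is at (362,246), the mat at (279,202) and the tray at (160,222). The bucket (348,163), bracket (288,150), bolt (227,148) and strobe (158,149) all lie on the far side.

```bash
cat > h.py <<'E'
import numpy as np,cv2
from scipy.spatial.transform import Rotation as Ro
def ray(c,p):
    K,R,t=c["K"],c["R"],c["t"];d=R.T@np.linalg.inv(K)@np.array([*p,1.]);return -R.T@t,d/np.linalg.norm(d)
def onz(c,p,z):
    o,d=ray(c,p);return o+d*(z-o[2])/d[2]
def tri(*cp):
    A=0;b=0;rs=[ray(c,p) for c,p in cp]
    for o,d in rs: M=np.eye(3)-np.outer(d,d);A=A+M;b=b+M@o
    X=np.linalg.solve(A,b);return X,[round(float(np.linalg.norm(np.cross(X-o,d))),1) for o,d in rs]
def proj(c,X):
    v=c["R"]@np.asarray(X,float)+c["t"];v=c["K"]@v;return v[:2]/v[2]
def shift(X,yaw=None):
    "tool-axes shift from the present pose to tcp X (world)"
    from plant import bot, order, capture
    o=bot.get_obs();R=Ro.from_euler("xyz",o["tcp_rot"]).as_matrix()
    return (R.T@(np.asarray(X,float)-o["tool_pos"])).round(1)
def snap(n,f):
    from plant import bot, order, capture
    c=capture(n);np.savez(f+".npz",**c);cv2.imwrite(f"pics/{f}.png",c["color"][:,:,::-1]);return c
E
python3 - <<'E'
from h import *
t=np.load("top0.npz");s=np.load("scene0.npz")
for n,p,z in [("stand",(362,246),40),("head",(373,239),160),("m1",(249,175),3),("m2",(313,181),3),("m3",(309,228),3),("m4",(245,222),3),("t1",(128,198),16),("t2",(196,207),16),("t3",(190,246),16),("t4",(122,237),16),("bucket",(348,163),95),("brk",(288,150),20)]:print(n,onz(t,p,z).round())
w=snap("wrist","w0") 
from plant import bot, order, capture
o=bot.get_obs();R=Ro.from_euler("xyz",o["tcp_rot"]).as_matrix()
print("cam in tool",(R.T@(-w["R"].T@w["t"]-o["tool_pos"])).round(1),(w["R"]@R).round(2).tolist(),w["K"][0,0])
print("toolx",R[:,0],"y",R[:,1])
im=cv2.resize(t["color"][215:270,330:400,::-1],None,fx=8,fy=8,interpolation=cv2.INTER_CUBIC)
im2=cv2.resize(s["color"][95:170,165:235,::-1],None,fx=8,fy=8,interpolation=cv2.INTER_CUBIC)[:600]
b=np.zeros((600,1120,3),np.uint8);b[:440,:560]=im;b[:600,560:]=im2;cv2.imwrite("pics/a.png",cv2.resize(b,(800,428)))
E
```

```text
stand [ 453. -334.   40.]
head [ 482. -330.  160.]
m1 [657.   7.   3.]
m2 [ 644. -190.    3.]
m3 [ 500. -181.    3.]
m4 [513.  15.   3.]
t1 [576. 370.  16.]
t2 [554. 164.  16.]
t3 [436. 178.  16.]
t4 [458. 384.  16.]
bucket [ 692. -275.   95.]
brk [ 735. -109.   20.]
cam in tool [82.6  0.4 19.5] [[-0.0, 1.0, -0.0], [-0.95, -0.0, -0.3], [-0.3, 0.0, 0.95]] 283.21080257774344
toolx [-9.57725764e-01  2.87682697e-01  1.60740307e-04] y [ 0.28768232  0.95772518 -0.00117007]
```

View pics/a.png

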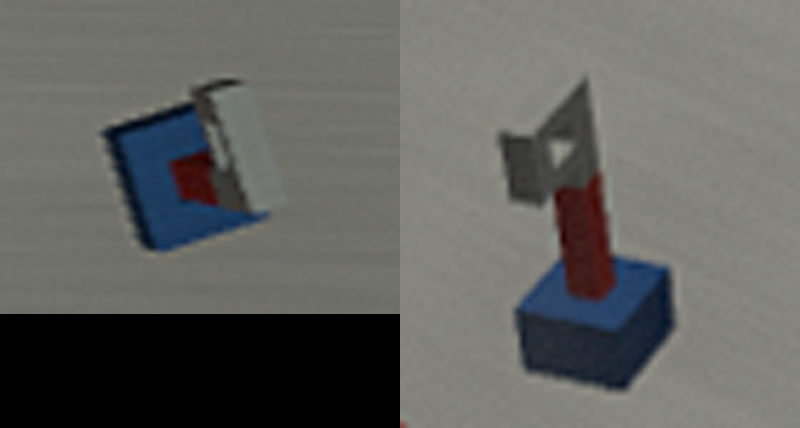

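The crop shows the handle top at about (262,195) in the left part and the head toward (225,85), so the spanner's y is about (0.96, 0.28) in the world. That puts the dot on the side facing −y. I'll move over to the stand.

```bash
python3 shift.py '[[92, -402, -300, 0, 0.188], [92, -402, -300, 0, 0.376], [92, -402, -300, 0, 0.564], [92, -402, -300, 0, 0.752], [92, -402, -300, 0, 0.94]]'; python3 -c "
from h import *
print(shift([470,-325,420]))"
```

```text
time: 0.78
tool_pos: [337.8, 250.0, 404.8]
tcp_rot: [3.141, -0.0, 1.906]
contact_force: [1.2, 1.0, -0.5]
grip_width: 91.9
finger_force: 0.0
[-586.5  -64.6  -15.3]
```

```bash
python3 shift.py '[[92, -586, -64, -15, 0.05], [92, -586, -64, -15, 0.05], [92, -586, -64, -15, 0.05], [92, -586, -64, -15, 0.05], [92, -586, -64, -15, 0.05]]'; python3 -c "
from h import *
print(shift([470,-325,420]))"
```

```text
time: 1.4
tool_pos: [409.1, -54.3, 412.8]
tcp_rot: [3.141, 0.0, 1.862]
contact_force: [1.0, 0.3, 1.3]
grip_width: 91.8
finger_force: 0.0
[-276.8  -19.4   -7.2]
```

```bash
python3 shift.py '[[92, -277, -19, -7, 0], [92, -277, -19, -7, 0], [92, -277, -19, -7, 0], [92, -277, -19, -7, 0], [92, -277, -19, -7, 0]]'; python3 shift.py '[[92, 0, 0, 0, 0], [92, 0, 0, 0, 0]]'; python3 -c "
from h import *
snap('wrist','w1')
b=cv2.imread('pics/w1.png');cv2.imwrite('pics/w1b.png',cv2.resize(b,(800,600),interpolation=cv2.INTER_CUBIC))"
```

```text
time: 2.02
tool_pos: [470.5, -326.2, 418.8]
tcp_rot: [-3.141, -0.0, 1.86]
contact_force: [0.1, 1.3, 0.6]
grip_width: 92.0
finger_force: 0.0
time: 2.28
tool_pos: [470.4, -322.1, 419.3]
tcp_rot: [-3.141, -0.001, 1.863]
contact_force: [0.4, -1.0, 0.3]
grip_width: 91.6
finger_force: 0.0
```

View pics/w1b.png

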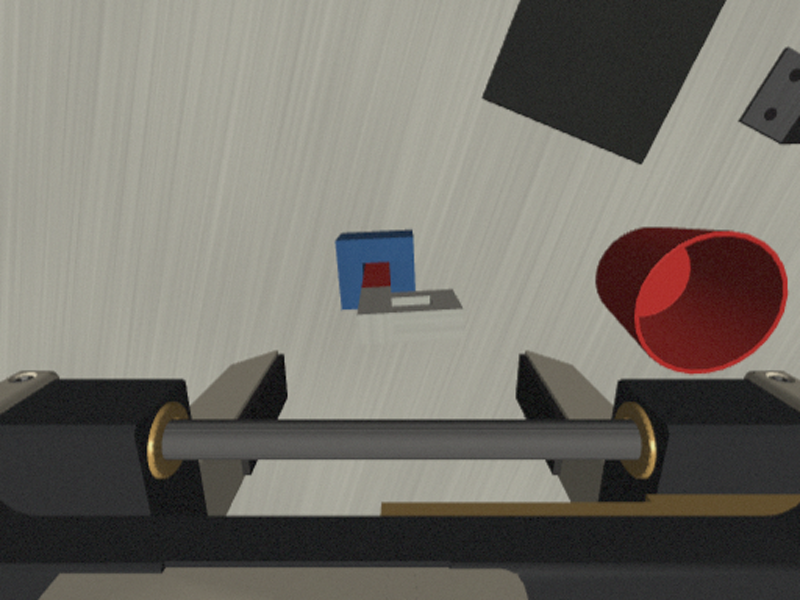

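The wrist view shows the spanner's top end between the fingers. Its near top edge runs from (358,314) to (463,308), the stand's top starts at (340,238), and the head points right toward the bucket.

```bash
python3 - <<'E'
from h import *
w=np.load("w1.npz");s=np.load("scene0.npz");t=np.load("top0.npz")
k=.64
print(tri((w,(358*k,314*k)),(s,(197.9,108.7))), tri((w,(463*k,308*k)),(s,(165+140/5.714,95+135/5.714))))
for z in (160,165,170):
    P=[onz(w,(u*k,v*k),z) for u,v in [(358,314),(463,308),(466,334),(358,342)]]
    c=np.mean(P,0);d=P[1]-P[0]
    print(z,c.round(1),np.degrees(np.arctan2(d[1],d[0])).round(1),np.linalg.norm(d).round(1),np.linalg.norm(P[3]-P[0]).round(1))
P=[onz(w,(u*k,v*k),40) for u,v in [(339,240),(412,236),(415,306),(343,309)]]
print(np.round(P,1),"stand")
from plant import bot, order, capture
o=bot.get_obs();R=Ro.from_euler("xyz",o["tcp_rot"]).as_matrix();print(R[:,0],R[:,1],o["tool_pos"])
E
```

```text
(array([ 447.01696583, -329.08960787,  164.07665771]), [1.2, 1.2]) (array([ 501.5213797 , -307.23717113,  165.02309494]), [2.6, 2.6])
160 [ 479.  -329.1  160. ] 20.1 60.4 17.5
165 [ 478.3 -327.3  165. ] 20.1 59.1 17.1
170 [ 477.6 -325.5  170. ] 20.1 57.9 16.7
[[ 416.7 -318.4   40. ]
 [ 473.1 -298.1   40. ]
 [ 493.3 -355.    40. ]
 [ 434.8 -375.3   40. ]] stand
[-0.28827148  0.95754822  0.00097703] [ 9.57548628e-01  2.88271750e-01 -1.50505643e-04] [ 470.44838438 -321.77832059  419.58676688]
```

```bash
python3 shift.py '[[92, -8, 6, 10, -0.055], [92, -8, 6, 40, -0.055], [92, -8, 6, 70, -0.055], [92, -8, 6, 97, -0.055], [92, -8, 6, 97, -0.055]]'; python3 shift.py '[[92, 0, 0, 0, 0], [40, 0, 0, 0, 0], [40, 0, 0, 0, 0], [40, 0, 0, 0, 0], [40, 0, 0, 0, 0]]'; python3 -c "
from h import *
snap('wrist','w2')
b=cv2.imread('pics/w2.png');cv2.imwrite('pics/w2b.png',cv2.resize(b[150:,100:400],None,fx=2,fy=2,interpolation=cv2.INTER_CUBIC))"
```

```text
time: 2.95
tool_pos: [478.3, -327.3, 321.3]
tcp_rot: [-3.14, -0.004, 1.919]
contact_force: [0.9, 0.5, 0.1]
grip_width: 91.7
finger_force: 0.0
time: 3.58
tool_pos: [478.5, -329.0, 322.9]
tcp_rot: [-3.141, 0.0, 1.917]
contact_force: [-0.2, -0.7, 1.3]
grip_width: 59.5
finger_force: 29.9
```

View pics/w2b.png

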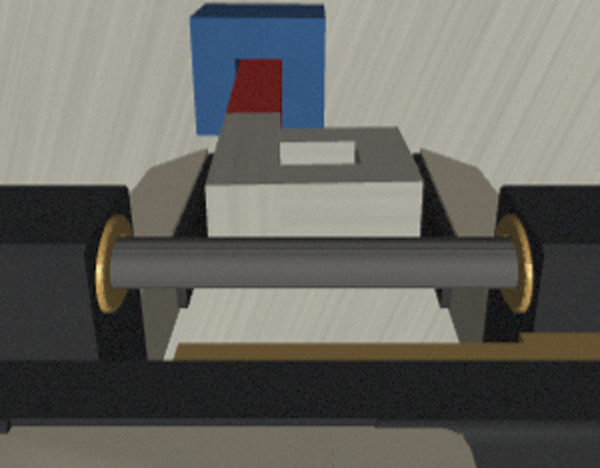

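The fingers hold the head end squarely at an opening of 59.5 mm: the head's top face spans (207,185) to (420,235) between the pads. Next I lift it clear.

```bash
python3 shift.py '[[40, 0, 0, -10, 0], [40, 0, 0, -35, 0], [40, 0, 0, -70, 0], [40, 0, 0, -80, 0], [40, 0, 0, -80, 0]]'; python3 -c "
from h import *
print(shift([570,-161,403]))"
```

```text
time: 4.25
tool_pos: [478.6, -328.8, 402.6]
tcp_rot: [3.141, 0.0, 1.917]
contact_force: [-0.4, -0.9, -2.2]
grip_width: 60.4
finger_force: 29.8
[126.8 143.   -0.3]
```

```bash
python3 shift.py '[[40, 20, 24, 0, 0.08], [40, 50, 57, 0, 0.16], [40, 80, 90, 0, 0.25], [40, 107, 120, 0, 0.33], [40, 127, 143, 0, 0.41]]'; python3 shift.py '[[40, 0, 0, 20, 0], [40, 0, 0, 50, 0], [40, 0, 0, 70, 0], [40, 0, 0, 76, 0], [40, 0, 0, 76, 0]]'
```

```text
time: 4.88
tool_pos: [570.4, -159.2, 400.6]
tcp_rot: [-3.139, -0.001, 1.506]
contact_force: [0.5, 0.1, -2.3]
grip_width: 60.2
finger_force: 29.8
time: 5.5
tool_pos: [569.9, -160.9, 325.9]
tcp_rot: [-3.14, -0.001, 1.507]
contact_force: [-0.2, 0.9, -2.0]
grip_width: 60.2
finger_force: 29.8
```

```bash
python3 shift.py '[[40, 0, 0, 2, 0], [40, 0, 0, 3, 0], [40, 0, 0, 3, 0]]' | egrep 'pos|force';python3 shift.py '[[40, 0, 0, 1.5, 0], [40, 0, 0, 1.5, 0]]' | egrep 'pos|force';python3 shift.py '[[40, 0, 0, 1.5, 0], [40, 0, 0, 1.5, 0]]' | egrep 'pos|force'
```

```text
tool_pos: [570.0, -160.9, 324.0]
contact_force: [-0.7, -1.1, -2.1]
finger_force: 29.8
tool_pos: [570.0, -160.9, 322.1]
contact_force: [0.1, -0.0, -2.9]
finger_force: 29.8
tool_pos: [570.0, -160.9, 320.9]
contact_force: [0.6, -0.7, -0.6]
finger_force: 29.8
```

```bash
python3 shift.py '[[40, 13, 0, 1.5, 0], [40, 26, 0, 2, 0], [40, 39, 0, 4, 0], [40, 52, 0, 7, 0], [40, 64, 0, 11.5, 0]]' | egrep 'pos|force'; python3 -c "
from h import *
a=snap('scene','s1');b=snap('wrist','w3')
x=cv2.resize(a['color'][120:260,150:300,::-1],(480,448));y=cv2.resize(b['color'][150:,100:400,::-1],(320,250));o=np.zeros((448,800,3),np.uint8);o[:,:480]=x;o[:250,480:]=y;cv2.imwrite('pics/b.png',o)"
```

```text
tool_pos: [573.8, -96.0, 309.5]
contact_force: [-3.8, 1.8, 6.1]
finger_force: 30.1
```

View pics/b.png

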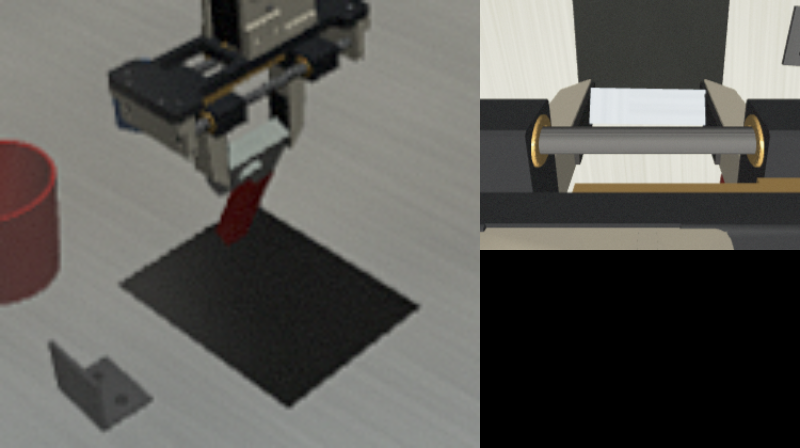

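The scene crop shows the spanner leaning about 25–30° with its foot on the mat near (230,243), still held. I'll continue the arc.

```bash
python3 shift.py '[[40, 12, 0, 4.5, 0], [40, 23, 0, 11, 0], [40, 34.5, 0, 18, 0], [40, 45, 0, 27, 0], [40, 54, 0, 36, 0]]' | egrep 'pos|force'; python3 shift.py '[[40, 9, 0, 10, 0], [40, 16, 0, 21, 0], [40, 23, 0, 33, 0], [40, 29, 0, 44, 0], [40, 29, 0, 44, 0]]' | egrep 'pos|force|width'
```

```text
tool_pos: [577.4, -42.1, 272.3]
contact_force: [-3.0, 2.7, 3.0]
finger_force: 30.0
tool_pos: [579.4, -14.0, 228.1]
contact_force: [-0.9, -0.6, -1.5]
grip_width: 59.6
finger_force: 30.0
```

```bash
python3 shift.py '[[40, 4, 0, 12, 0], [40, 8, 0, 24, 0], [40, 10, 0, 35, 0], [40, 11, 0, 42, 0], [40, 11, 0, 42, 0]]' | egrep 'pos|force|width';  python3 -c "
from h import *
a=snap('scene','s2');b=snap('top','t2')
x=cv2.resize(a['color'][150:250,180:290,::-1],(440,400));y=cv2.resize(b['color'][165:240,230:320,::-1],(360,300));o=np.zeros((400,800,3),np.uint8);o[:,:440]=x;o[:300,440:]=y;cv2.imwrite('pics/c.png',o)"
```

```text
tool_pos: [580.0, -3.1, 186.6]
contact_force: [-0.3, 1.0, -0.6]
grip_width: 59.6
finger_force: 30.0
```

View pics/c.png

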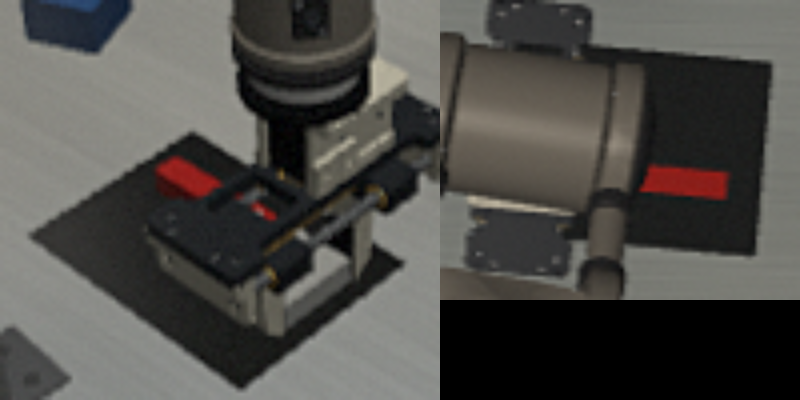

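The spanner lies almost flat. Its red foot end is at (175,175) in the scene crop and (690,182) in the top crop. I'll lower it slightly and release.

```bash
python3 shift.py '[[40, 0, 0, 2.5, 0], [40, 0, 0, 2.5, 0], [92, 0, 0, 2.5, 0], [92, 0, 0, 2.5, 0], [92, 0, 0, 2.5, 0]]' | egrep 'pos|force|width';python3 shift.py '[[92, 0, 0, 0, 0], [92, 0, 0, 0, 0], [92, 0, 0, -30, 0], [92, 0, 0, -80, 0], [92, 0, 0, -120, 0]]' | egrep 'pos|force|width'; python3 shift.py '[[92, -50, -15, 0, 0], [92, -70, -20, -10, 0], [92, -70, -20, -10, 0], [92, -70, -20, -10, 0]]' | egrep 'pos|force|width';  python3 -c "
from h import *
b=snap('wrist','w4');cv2.imwrite('pics/w4b.png',cv2.resize(b['color'][:,:,::-1],(800,600),interpolation=cv2.INTER_CUBIC))
snap('top','t4');snap('scene','s4')"
```

```text
tool_pos: [580.1, -3.3, 184.7]
contact_force: [0.8, -0.3, -0.6]
grip_width: 85.0
finger_force: 0.0
tool_pos: [580.1, -3.2, 306.4]
contact_force: [0.2, -0.0, -0.8]
grip_width: 91.7
finger_force: 0.0
tool_pos: [555.8, -71.3, 314.4]
contact_force: [-0.4, 0.1, -0.4]
grip_width: 91.8
finger_force: 0.0
```

View pics/w4b.png

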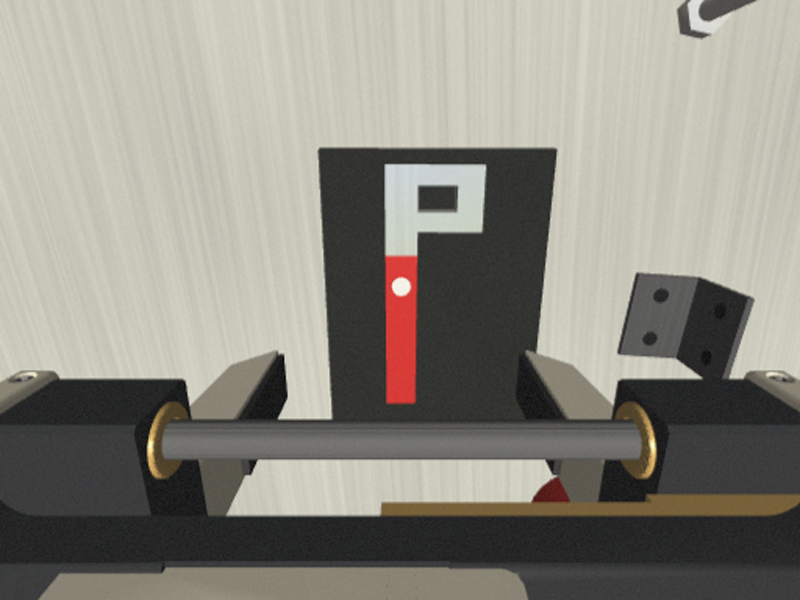

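The spanner lies flat with the dot up at (401,287). The handle spans columns 386–417, from the foot at row 403 to the head end at row 164, with the head to the right at (452,198). The released state held for more than 0.2 s.

```bash
python3 - <<'E'
from h import *
w=np.load("w4.npz");t=np.load("top0.npz");t4=np.load("t4.npz");s=np.load("s4.npz");k=.64
z=21
f=(onz(w,(386*k,403.5*k),z)+onz(w,(415.5*k,403.5*k),z))/2;h=(onz(w,(385*k,164*k),z)+onz(w,(418*k,164*k),z))/2
b=(onz(w,(386*k,256*k),z)+onz(w,(417*k,256*k),z))/2
print("foot",f,"hend",h,np.linalg.norm(h-f),"bound",b,np.linalg.norm(b-f)); d=h-f;yaw=np.arctan2(d[1],d[0]);print("yaw",yaw)
u=d/np.linalg.norm(d);mid=f+80*u;print("mid",mid)
# second view: red blob in top/scene (height check)
for n,c in(("top",t4),("scene",s)):
    h_=cv2.cvtColor(c["color"],cv2.COLOR_RGB2HSV);m=cv2.inRange(h_,(0,150,60),(8,255,255))|cv2.inRange(h_,(172,150,60),(180,255,255))
    p=proj(c,f+52*u);q=np.zeros_like(m);cv2.circle(q,tuple(int(v) for v in p),28,255,-1);m&=q
    M=cv2.moments(m,True);cen=(M["m10"]/M["m00"],M["m01"]/M["m00"]) if M["m00"] else None;print(n,p.round(1),cen,M["m00"])
    if cen:
        wc=proj(w,f+52.5*u);print(tri((c,cen),(w,wc)))
from plant import bot, order, capture
o=bot.get_obs();print(o["tool_pos"],o["tcp_rot"],shift([mid[0],mid[1],185]))
# tray from top image
def tr(c):
    hs=cv2.cvtColor(c["color"],cv2.COLOR_RGB2HSV);m=cv2.inRange(hs,(22,150,80),(35,255,255));n,l,st,ce=cv2.connectedComponentsWithStats(m)
    i=1+np.argmax(st[1:,4]);ct=max(cv2.findContours((l==i).astype('uint8'),0,1)[0],key=cv2.contourArea);return ct,st[i]
print(tr(t)[1])
E
```

```text
foot [ 550.5384373  -152.66035721   21.        ] hend [561.38503668   8.03184014  21.        ] 161.0578498851864 bound [557.82691325 -47.37918057  21.        ] 105.5331608375761
yaw 1.503399330915556
mid [555.92611602 -72.84198265  21.        ]
top [283.7 209.6] None 0.0
scene [234.  199.2] (233.71945701357467, 198.70135746606334) 221.0
(array([ 554.46253825, -100.27825506,   22.96296037]), [0.8, 0.8])
[555.80441135 -70.921254   314.16994128] [-3.14084168e+00 -4.92930686e-04  1.50838533e+00] [ -2.    0.3 129.2]
[131 207  54  35 773]
```

```bash
python3 shift.py '[[92, -2, 0, 50, 0.005], [92, -2, 0, 100, 0.005], [92, -2, 0, 125, 0.005], [92, -2, 0, 130.5, 0.005], [92, -2, 0, 130.5, 0.005]]' | egrep 'pos|force|width';python3 shift.py '[[10, 0, 0, 0, 0], [10, 0, 0, 0, 0], [10, 0, 0, 0, 0], [10, 0, 0, 0, 0], [10, 0, 0, 0, 0]]' | egrep 'pos|force|width'; python3 shift.py '[[10, 0, 0, 0, 0], [10, 0, 0, -15, 0], [10, 0, 0, -50, 0], [10, 0, 0, -90, 0], [10, 0, 0, -90, 0]]' | egrep 'pos|force|width'
```

```text
tool_pos: [555.9, -73.5, 184.5]
contact_force: [0.5, -0.1, 0.3]
grip_width: 91.6
finger_force: 0.0
tool_pos: [555.5, -73.8, 184.2]
contact_force: [0.0, 0.3, -0.9]
grip_width: 46.6
finger_force: 0.0
tool_pos: [556.4, -74.0, 278.3]
contact_force: [-1.1, -0.8, -0.2]
grip_width: 10.4
finger_force: 0.0
```

The fingers hadn't finished closing before the lift, so the grasp missed. I'll reopen and look again.

```bash
python3 shift.py '[[70, 0, 0, -30, 0], [70, 0, 0, -36, 0], [70, 0, 0, -36, 0], [70, 0, 0, -36, 0]]' | egrep 'pos|force|width'; python3 -c "
from h import *
b=snap('wrist','w5');cv2.imwrite('pics/w5b.png',cv2.resize(b['color'][:,:,::-1],(800,600),interpolation=cv2.INTER_CUBIC))
a=np.load('w4.npz')
for c in(a,b):
    h_=cv2.cvtColor(c['color'],cv2.COLOR_RGB2HSV);m=cv2.inRange(h_,(0,150,100),(8,255,255))|cv2.inRange(h_,(172,150,100),(180,255,255));m[265:]=0;m[:,340:]=0
    ct=max(cv2.findContours(m,0,1)[0],key=cv2.contourArea);r=cv2.minAreaRect(ct);P=np.array([onz(c,p,21) for p in cv2.boxPoints(r)])
    P=P[np.argsort(P[:,1])];f=(P[0]+P[1])/2;g=(P[2]+P[3])/2;d=g-f;print(f.round(1),g.round(1),np.linalg.norm(d).round(1),np.arctan2(d[1],d[0]).round(3),'mid',(f+d/np.linalg.norm(d)*80).round(1))
    print(r)
"
```

```text
tool_pos: [555.2, -73.7, 308.9]
contact_force: [-0.4, -0.2, -0.5]
grip_width: 45.7
finger_force: 0.0
[ 550.  -152.3   21. ] [556.9 -47.5  21. ] 105.1 1.506 mid [555.2 -72.5  21. ]
((255.99996948242188, 210.99996948242188), (93.99998474121094, 19.999996185302734), 90.0)
[ 549.8 -151.5   21. ] [557.  -47.8  21. ] 104.0 1.502 mid [555.3 -71.7  21. ]
((257.0, 210.5), (95.0, 20.0), 90.0)
```

The spanner hasn't moved. I'll grasp again and allow more closing time.

```bash
python3 shift.py '[[50, 1, 0, 50, 0], [50, 1, 0, 100, 0], [50, 1, 0, 120, 0], [50, 1, 0, 126, 0], [50, 1, 0, 126, 0]]' | egrep 'pos|force|width';python3 shift.py '[[10, 0, 0, 0, 0], [10, 0, 0, 0, 0], [10, 0, 0, 0, 0], [10, 0, 0, 0, 0], [10, 0, 0, 0, 0]]' | egrep 'width|finger'; python3 shift.py '[[10, 0, 0, 0, 0], [10, 0, 0, 0, 0], [10, 0, 0, 0, 0]]' | egrep 'pos|force|width'
```

```text
tool_pos: [555.7, -72.8, 184.1]
contact_force: [-0.3, 0.2, 0.2]
grip_width: 49.9
finger_force: 0.0
grip_width: 19.4
finger_force: 30.0
tool_pos: [555.6, -72.8, 184.6]
contact_force: [-1.6, 0.8, 5.8]
grip_width: 19.9
finger_force: 30.0
```

```bash
python3 shift.py '[[10, 0, 0, -10, 0], [10, 0, 0, -40, 0], [10, 0, 0, -80, 0], [10, 0, 0, -120, 0], [10, 0, 0, -160, 0]]' | egrep 'pos|force|width'; python3 -c "
from h import *
print(shift([410,215,360]))"
```

```text
tool_pos: [555.2, -72.7, 345.4]
contact_force: [0.0, 0.3, -2.8]
grip_width: 19.7
finger_force: 30.0
[ 277.1 -164.6  -14.4]
```

```bash
python3 shift.py '[[10, 40, -24, -14, 0], [10, 90, -53, -14, 0], [10, 140, -83, -14, 0], [10, 190, -113, -14, 0], [10, 240, -142, -14, 0]]' >/dev/null; python3 shift.py '[[10, 27, -16, 0, 0], [10, 37, -22, 0, 0], [10, 37, -22, 0, 0], [10, 37, -22, 0, 0]]' | egrep 'pos|rot|force|width'; python3 -c "
from h import *
b=snap('wrist','w6');cv2.imwrite('pics/w6b.png',cv2.resize(b['color'][:,:,::-1],(800,600),interpolation=cv2.INTER_CUBIC))"
```

```text
tool_pos: [411.4, 213.9, 358.1]
tcp_rot: [3.141, 0.0, 1.501]
contact_force: [0.0, 1.1, -2.2]
grip_width: 19.6
finger_force: 30.0
```

View pics/w6b.png

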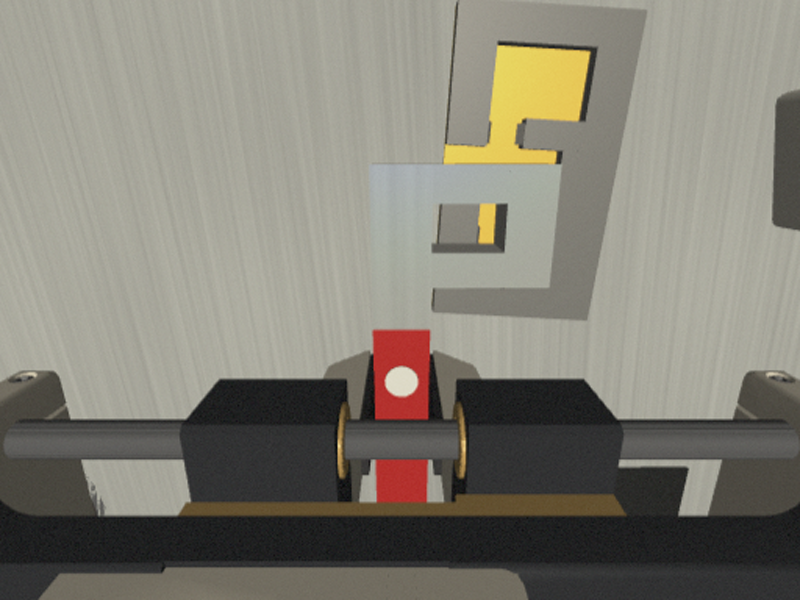

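The wrist view shows the tray ahead to the right, with top corners at (458,1), (646,11), (588,320) and about (435,309). The head pocket rim corners are (499,42) and (597,47). The spanner is held with the dot up at (401,381).

```bash
cat > fit.py <<'E'
from h import *
from scipy.optimize import least_squares
def fit(obs,p0=(506,274,-.107)):
    def X(p,q):
        c,s=np.cos(p[2]),np.sin(p[2]);return [p[0]+c*q[0]-s*q[1],p[1]+s*q[0]+c*q[1],q[2]]
    f=lambda p:np.concatenate([(proj(c,X(p,q))-np.array(px)) for c,px,q in obs])
    r=least_squares(f,p0,loss="soft_l1",x_scale=[1,1,.01]);return r.x,f(r.x).reshape(-1,2).round(1),X(r.x,(-20,0,13))
E
python3 - <<'E'
from fit import *
w=np.load("w6.npz");t=np.load("top0.npz");k=.64
ow=[(w,(u*k,v*k),q) for u,v,q in [(458,1,(-60,105,16)),(646,11,(60,105,16)),(588,320,(60,-105,16)),(435,308,(-60,-105,16)),(499,42,(-32.5,82.5,16)),(597,47,(32.5,82.5,16)),(586,122,(32.5,37.5,4))]]
ot=[(t,p,q) for p,q in [((128,198),(-60+120,105,16)),((196.5,206.5),(60,-105,16)),((190.5,246.5),(-60,-105,16)),((122,237),(-60,105,16))]]
for o in(ow,ot,ow+ot):
    p,r,s=fit(o);print(p.round(3),np.round(s,1));print(r.tolist())
print(tri((w,(646*k,11*k)),(t,(128,198))),tri((w,(588*k,320*k)),(t,(196.5,206.5))))
# spanner in hand: dot centre and yaw relative to tool
from plant import bot, order, capture
o=bot.get_obs();zt=o["tool_pos"][2]-178-1.5+18
R=Ro.from_euler("xyz",o["tcp_rot"]).as_matrix()
for n,a in [("dot",(401.5,381)),("rl",(373,330)),("rr",(430,330)),("tl",(369,164)),("tr",(561,164)),("br",(551,288)),("rl2",(377,480)),("rr2",(427,480))]:
    print(n,(R.T@(onz(w,(a[0]*k,a[1]*k),zt)-o["tool_pos"])).round(1))
E
```

```text
[ 5.07632e+02  2.77459e+02 -1.19000e-01] [487.8 279.8  13. ]
[[0.3, -1.1], [0.7, -0.7], [0.4, 0.1], [-0.1, 3.3], [-0.7, -0.0], [0.4, 0.3], [-4.6, 0.7]]
[ 5.05997e+02  2.73453e+02 -1.05000e-01] [486.1 275.5  13. ]
[[-0.3, -0.4], [0.0, 0.4], [0.5, -0.1], [-0.1, 0.1]]
[ 5.07588e+02  2.77225e+02 -1.17000e-01] [487.7 279.6  13. ]
[[0.1, -0.7], [0.5, -0.5], [0.5, 0.2], [-0.1, 3.5], [-0.9, 0.3], [0.2, 0.5], [-4.7, 0.9], [-1.3, -1.3], [-1.0, 0.3], [-1.0, -0.3], [-1.6, -0.9]]
(array([575.73833156, 370.81477545,  21.42076311]), [1.9, 1.9]) (array([556.14909682, 163.8425558 ,  10.73719458]), [0.4, 0.4])
dot [  6.7   0.3 161.5]
rl [ 26.4  -9.6 161.5]
rr [ 26.4  10.1 161.5]
tl [ 81.2  -9.7 161.5]
tr [ 81.1  49.3 161.5]
br [ 41.4  50.3 161.5]
rl2 [-36.   -9.2 161.5]
rr2 [-36.1  10.1 161.5]
```

```bash
python3 -c "
from h import *
print(shift([483,238,260]))"
```

```text
[29.1 69.7 98.1]
```

```bash
python3 shift.py '[[10, 10, 25, 20, 0.02], [10, 20, 50, 50, 0.049], [10, 29, 70, 80, 0.049], [10, 29, 70, 98, 0.049], [10, 29, 70, 98, 0.049]]' >/dev/null; python3 shift.py '[[10, 0, 0, 0, 0], [10, 0, 0, 0, 0]]' | egrep 'pos|rot|force|width'; python3 -c "
from h import *
b=snap('wrist','w7');cv2.imwrite('pics/w7b.png',cv2.resize(b['color'][:,:,::-1],(800,600),interpolation=cv2.INTER_CUBIC))"
```

```text
tool_pos: [483.0, 238.7, 261.3]
tcp_rot: [3.14, -0.001, 1.453]
contact_force: [-0.3, 0.2, -2.2]
grip_width: 19.6
finger_force: 30.0
```

View pics/w7b.png

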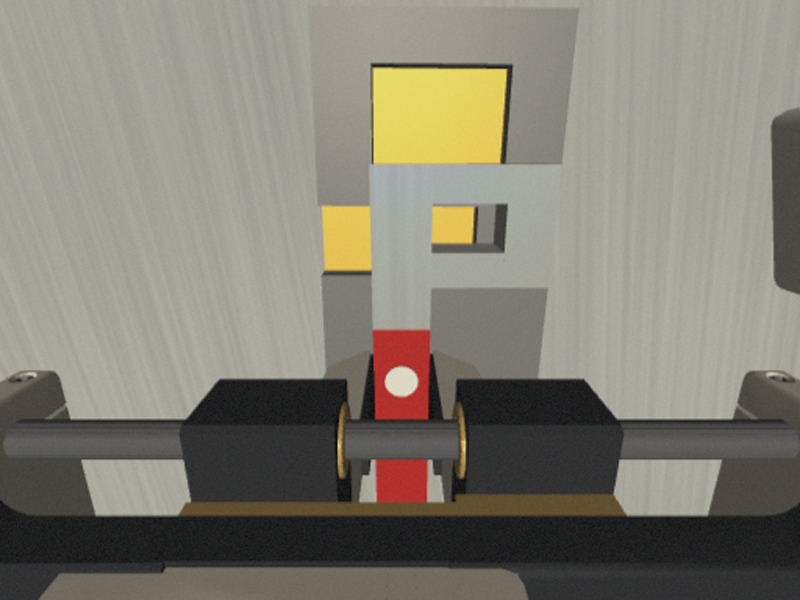

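The closer view shows the tray's head-end corners at (309,8) and (578,9) and the pocket rim at (371,64) and (512,65). The left finger bay runs between rows 206 and 275 at column 322. The held head lies just below the pocket, parallel to it.

```bash
python3 - <<'E'
from fit import *
w=np.load("w7.npz");w6=np.load("w6.npz");k=.64
mk=lambda w,L:[(w,(u*k,v*k),q) for u,v,q in L]
o7=mk(w,[(309,8,(-60,105,16)),(578,9,(60,105,16)),(371,64.5,(-32.5,82.5,16)),(512,65.5,(32.5,82.5,16)),(318.5,206,(-60,18,16)),(322,275,(-60,-18,16))])
o6=mk(w6,[(458,1,(-60,105,16)),(646,11,(60,105,16)),(588,320,(60,-105,16)),(499,42,(-32.5,82.5,16)),(597,47,(32.5,82.5,16))])
for o in(o7,o6,o6+o7):
    p,r,s=fit(o);print(p.round(3),np.round(s,1));print(r.tolist())
print(tri((w,(578*k,9*k)),(w6,(646*k,11*k))),tri((w,(512*k,65*k)),(w6,(597*k,47*k))))
from plant import bot, order, capture
o=bot.get_obs();zt=o["tool_pos"][2]-178-1.5+18
R=Ro.from_euler("xyz",o["tcp_rot"]).as_matrix()
c=np.array([s[0],s[1]])-1.3*R[:2,0]-.2*R[:2,1];print("yaw",o["tcp_rot"][2],"want",p[2]+np.pi/2,"shift",shift([*c,216]),c)
E
```

```text
[ 5.06737e+02  2.77570e+02 -1.24000e-01] [486.9 280.   13. ]
[[-0.5, -0.4], [0.3, 0.1], [0.0, -0.2], [0.4, -0.2], [-0.1, 0.5], [-0.1, 0.7]]
[ 5.07375e+02  2.77164e+02 -1.18000e-01] [487.5 279.5  13. ]
[[0.0, -0.7], [0.4, -0.4], [0.2, 0.3], [-1.0, 0.3], [0.1, 0.6]]
[ 5.06938e+02  2.77491e+02 -1.22000e-01] [487.1 279.9  13. ]
[[0.0, -1.3], [0.3, -0.4], [-0.5, 0.2], [-1.1, -0.1], [-0.0, 0.4], [-0.5, -0.1], [0.3, 0.0], [0.1, 0.0], [0.4, -0.3], [0.1, 0.7], [0.2, 0.9]]
(array([579.04748942, 374.27606823,  15.9298052 ]), [0.2, 0.2]) (array([548.3492746 , 355.27332892,  18.2430162 ]), [0.1, 0.1])
yaw 1.4531304891225498 want 1.4488232805189987 shift [40.  -0.9 45.2] [486.73556494 278.65650415]
```

```bash
python3 shift.py '[[10, 20, 0, 10, 0.004], [10, 40, -1, 25, 0.004], [10, 40, -1, 45, 0.004], [10, 40, -1, 55, 0.004], [10, 40, -1, 55, 0.004]]' >/dev/null; python3 shift.py '[[10, 0, 0, 3, 0], [10, 0, 0, 3, 0], [10, 0, 0, 3, 0]]' | egrep 'pos|rot|force|width'; python3 -c "
from h import *
b=snap('wrist','w8');cv2.imwrite('pics/w8b.png',cv2.resize(b['color'][60:320,150:460,::-1],None,fx=2.3,fy=2.3,interpolation=cv2.INTER_CUBIC))"
```

```text
tool_pos: [486.6, 278.7, 202.6]
tcp_rot: [3.141, -0.001, 1.449]
contact_force: [0.2, -1.3, -2.7]
grip_width: 19.8
finger_force: 30.0
```

View pics/w8b.png

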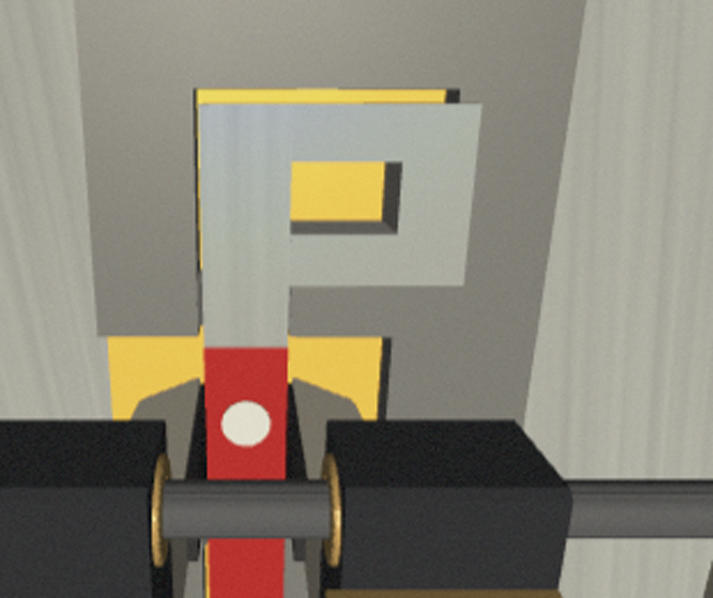

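The head sits just over the pocket: rim corners are at (195,88) and (460,88), and the spanner's top corners at (201,103) and (481,103). I'll check the offset before lowering it in.

```bash
python3 - <<'E'
from fit import *
from plant import bot, order, capture
w=np.load("w8.npz");o=bot.get_obs();R=Ro.from_euler("xyz",o["tcp_rot"]).as_matrix()
g=lambda u,v,z:(R.T@(onz(w,(150+u/2.3,60+v/2.3),z)-o["tool_pos"]))[:2].round(1)
zt=o["tool_pos"][2]-161.5
print("rim",g(195,88,16),g(460,88,16),"bay y18",g(98,335,16),g(391,337,16));print("head",g(201,103,zt),g(481,103,zt),g(464,286,zt),"red",g(205,347,zt),g(288,347,zt))
E
```

```text
rim [ 84.4 -12.1] [84.3 52.7] bay y18 [ 20.1 -40.2] [19.4 40.1]
head [81.2 -9.1] [81.1 49.4] [41.3 49.9] red [26.5 -9.3] [26.5 10.1]
```

Alignment is within about 0.5 mm, so I'll lower it.

```bash
python3 shift.py '[[10, 0.5, 0, 3, 0], [10, 0.5, 0, 6, 0], [10, 0.5, 0, 9, 0], [10, 0.5, 0, 9, 0]]' | egrep 'pos|force|width'; python3 shift.py '[[10, 0, 0, 2, 0], [10, 0, 0, 4, 0], [10, 0, 0, 4, 0], [10, 0, 0, 4, 0]]' | egrep 'pos|force|width'
```

```text
tool_pos: [486.4, 279.2, 192.8]
contact_force: [1.4, -0.5, -2.2]
grip_width: 19.9
finger_force: 30.0
tool_pos: [486.4, 279.3, 189.3]
contact_force: [-2.0, 0.8, -0.3]
grip_width: 20.0
finger_force: 30.0
```

```bash
python3 shift.py '[[10, 0, 0, 1, 0], [10, 0, 0, 2, 0], [10, 0, 0, 2, 0]]' | egrep 'pos|force|width'; python3 shift.py '[[10, 0, 0, 1, 0], [10, 0, 0, 2, 0], [10, 0, 0, 2, 0], [10, 0, 0, 2, 0]]' | egrep 'pos|force|width'
```

```text
tool_pos: [486.6, 279.3, 187.4]
contact_force: [-1.0, 1.0, 3.8]
grip_width: 19.7
finger_force: 30.0
tool_pos: [486.6, 279.2, 185.6]
contact_force: [-1.0, -0.9, 7.1]
grip_width: 19.5
finger_force: 30.0
```

```bash
python3 shift.py '[[10, 0, 0, 0.7, 0], [10, 0, 0, 1, 0], [10, 0, 0, 1, 0]]' | egrep 'pos|force|width'; python3 shift.py '[[10, 0, 0, 0.7, 0], [10, 0, 0, 1, 0], [10, 0, 0, 1, 0]]' | egrep 'pos|force|width'
```

```text
tool_pos: [486.5, 279.3, 185.5]
contact_force: [-4.3, -1.6, 14.6]
grip_width: 19.7
finger_force: 30.0
tool_pos: [486.5, 279.2, 185.5]
contact_force: [-6.7, -3.6, 23.5]
grip_width: 20.0
finger_force: 30.0
```

The force rises against a hard stop at z 185.5, which matches the home height. I'll ease off, release and rise.

```bash
python3 shift.py '[[10, 0, 0, -1, 0], [34, 0, 0, -2, 0], [34, 0, 0, -2, 0], [34, 0, 0, -2, 0], [34, 0, 0, -2, 0]]' | egrep 'pos|force|width'; python3 shift.py '[[34, 0, 0, -15, 0], [34, 0, 0, -40, 0], [34, 0, 0, -75, 0], [34, 0, 0, -75, 0]]' | egrep 'pos|force|width|time'; python3 -c "
from h import *
b=snap('wrist','w9');a=snap('scene','s9');o=np.zeros((384,800,3),np.uint8)
o[:,:460]=cv2.resize(b['color'][60:320,150:460,::-1],(460,384),interpolation=cv2.INTER_CUBIC);o[:300,460:]=cv2.resize(a['color'][215:305,320:422,::-1],(340,300),interpolation=cv2.INTER_CUBIC);cv2.imwrite('pics/w9b.png',o)"
```

```text
tool_pos: [486.5, 279.2, 184.9]
contact_force: [-0.1, 0.7, -0.7]
grip_width: 33.8
finger_force: 0.0
time: 22.55
tool_pos: [487.3, 279.6, 263.8]
contact_force: [-0.3, 0.7, -0.0]
grip_width: 33.8
finger_force: 0.0
```

View pics/w9b.png

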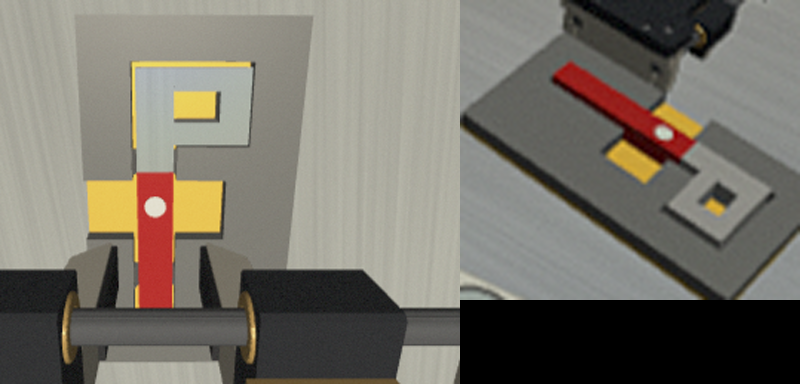

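The spanner sits in the cutout with the dot up, and the gap is even on both sides. To be sure it is fully home, I'll press its top with closed fingers near the catches at each end.

```bash
python3 shift.py '[[0, -20, 0, 0, 0], [0, -38, 0, 0, 0], [0, -38, 0, 20, 0], [0, -38, 0, 45, 0], [0, -38, 0, 56, 0]]' | egrep 'pos|force|width'; python3 shift.py '[[0, 0, 0, 0, 0], [0, 0, 0, 3, 0], [0, 0, 0, 5, 0], [0, 0, 0, 6, 0], [0, 0, 0, 6, 0]]' | egrep 'pos|contact|width'; python3 shift.py '[[0, 0, 0, 1, 0], [0, 0, 0, 1, 0]]' | egrep 'pos|contact|width'
```

```text
tool_pos: [481.3, 240.2, 202.6]
contact_force: [0.2, 0.6, -0.2]
grip_width: 0.5
finger_force: 0.0
tool_pos: [482.0, 241.6, 200.2]
contact_force: [-4.0, -2.2, 13.7]
grip_width: 0.6
tool_pos: [482.0, 241.6, 200.1]
contact_force: [-5.9, -3.3, 22.8]
grip_width: 0.1
```

The foot end bottoms out at 22.1 mm, which is home. Now the other end.

```bash
python3 shift.py '[[0, 0, 0, -12, 0], [0, 35, 0, -12, 0], [0, 65, 0, -12, 0], [0, 65, 0, -6, 0], [0, 65, 0, -3, 0]]' | egrep 'pos|force|width'; python3 shift.py '[[0, 0, 0, 2, 0], [0, 0, 0, 3, 0], [0, 0, 0, 4, 0], [0, 0, 0, 4, 0]]' | egrep 'pos|contact|width'; python3 shift.py '[[0, 0, 0, -5, 0], [0, 0, 0, -40, 0], [0, 0, 0, -90, 0], [0, 0, 0, -100, 0], [0, 0, 0, -100, 0]]' | egrep 'time|pos|force'; python3 -c "
from fit import *
w=snap('wrist','w10')
p=(506.94,277.5,-.122);c,s=np.cos(p[2]),np.sin(p[2])
X=lambda q:[p[0]+c*q[0]-s*q[1],p[1]+s*q[0]+c*q[1],q[2]]
h_=cv2.cvtColor(w['color'],cv2.COLOR_RGB2HSV);m=cv2.inRange(h_,(0,0,170),(180,60,255));q=np.zeros_like(m);cv2.circle(q,tuple(int(v) for v in proj(w,X((-20,8,22)))),10,255,-1)
print('pred mid',proj(w,X((-20,0,22))),[proj(w,X((x,25,22))).round(1).tolist() for x in (-30,-10)],[proj(w,X((x,80,22))).round(1).tolist() for x in (-30,30)])
cv2.imwrite('pics/w10b.png',cv2.resize(w['color'][:280,100:420,::-1],None,fx=2,fy=2,interpolation=cv2.INTER_CUBIC))
"
```

```text
tool_pos: [489.4, 305.8, 200.1]
contact_force: [-7.8, 1.7, 25.5]
grip_width: 0.5
finger_force: 12.5
tool_pos: [489.2, 305.5, 200.0]
contact_force: [-11.6, -1.5, 32.3]
grip_width: 0.4
time: 25.9
tool_pos: [489.7, 305.4, 296.2]
contact_force: [0.9, -0.6, -0.1]
finger_force: 0.0
pred mid [256.83319801 217.91543739] [[246.2, 193.5], [267.4, 193.5]] [[245.5, 134.7], [313.0, 134.6]]
```

View pics/w10b.png

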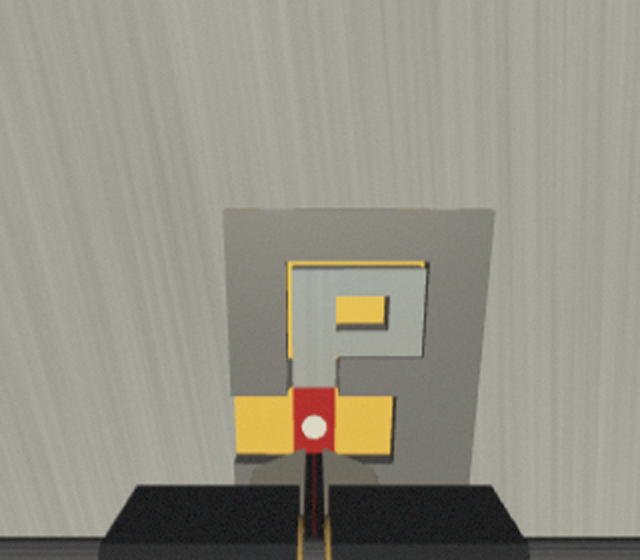

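Both ends are home at the same height, with the top at 22 mm. The head corner at (292,267) is within about 1 mm of its predicted seated position, and the arm is clear. I'm handing in the job.

```bash
python3 -c "
from plant import bot, order, capture
print(order.close_job())"
```

```text
the job is handed in; nothing more can be done
None
```

I laid the spanner flat on the mat and let go of it, then pressed it fully home in the tray cutout with the dot up and released it, and handed the job in at about 26 s; no verdict came back.

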